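# Lay the forceps across the staining tray

## Task

Between two batches of slides the forceps should be kept off the desk: pick up the metal forceps and lay them flat across the middle of the steel staining tray, square to it, bridging from one long rim to the other with both ends sticking out about equally. Set them down rather than dropping them, and do not shift the tray, the syringe or the pencil.

Things in the scene. Friction and masses are not known exactly. Their poses are not given: they have to be found in the camera images.
- forceps_mid (a point): Bright metal thumb forceps lying flat and loose on the desk, shut, spindle-shaped: 135 mm long (y axis), 20 mm wide at the middle (x axis), 9 mm thick (z axis, up), 22 g, rigid (the two legs do not squeeze together). This point is their centre, half-way up (4.5 mm above the desk), close to the centre of mass; grasp the 20 mm width here. Their place in the row is swapped with the syringe and the pencil from start to start.
- tray_mid (a point): Open steel staining tray, loose, 0.6 kg, on the desk right of the keyboard, with two glass slides on its floor: 84 mm wide (x axis) by 176 mm long (y axis) over the rim, 40 mm high. The flat rims are 8 mm wide, all at one height; the gap between the two long rims is 68 mm and the inside is 33 mm deep above the slides. This point is the middle of the mouth, level with the top of the rims, 40 mm above the desk.
- syringe: Capped white syringe with a blue tip cap lying on the desk, 152 mm long (y axis), 34 mm wide at the flange, 12 mm high; a bystander. Origin at the middle of its underside.
- pencil: Red wooden pencil lying on the desk, 140 mm long (y axis), 7 mm thick; a bystander. Origin at the middle of its underside.

How it is judged:
By the outcome, as a careful person would: the job done as asked, in the order asked, and still so for the second after the job is handed in, with the robot touching nothing.
It also fails if it takes over 32 s, if anything falls off the work surface, if the arm or the gripper's body presses on something with over 40 N, if the wrist force passes 120 N, or if a joint passes its speed limit or range.

## Robot

A 6-joint arm with a two-finger parallel gripper is mounted at the origin on a cart in front of the work surface, level with it; the furniture and walls round the work are solid. World frame = base frame: x ahead of the robot, y to its left, z up, the work surface at z = 0. Lengths are in m, angles in degrees, forces in N, time in s.
With the tool pointing down it reaches from about 0.375 to 0.75 m from the base axis. Payload 9 kg.
Tool frame: the origin (TCP) lies at the very end of the fingers, on their centre line; the grasp point (between the pads) lies r.grip_point_offset behind it (r.grip_point_offset is the distance from the TCP to the grasp point, in m); z points along the fingers, y is the line along which they close (so a half turn about z gives the same grasp; the last joint's range is limited). The gripper opens to 85 mm and grips with 20 to 120 N. Pads are 22 mm wide; open, the fingers measure 114 mm over their backs; the gripper's body (76 mm by 85 mm) begins 54 mm behind the grasp point. The pads swing forward as they close: fully open they stand 13 mm farther back than shut.
Start: joints at [54.448, 5.964, 5.575, 89.605, 0, 77.527], TCP at [0.235, 0.552, 0.231] pointing down, gripper open.
Joint ranges: [-171.21, 171.21], [-48.23, 106.86], [-62.78, 66.21], [-105.2, 120.99], [-86.42, 89.51], [-180, 180]. Speed limits (degrees/s): [127.2, 127.2, 147.25, 180, 180, 180].

## Interface

Orientations are given as a 3x3 rotation matrix whose columns are the frame's x, y, z axes.
In Python, from rig import status, viewer, r gives the robot as it stands. The module is installed in compiled form; this text tells all that it offers.
- The arm moves only by the shell command python3 -m pendant 'ROWS'. ROWS is JSON, a list of rows, each a list of 7 numbers: the shift along the tool's x, y, z in mm, then the turn, a rotation vector about the tool's x, y, z in degrees, then the closure, from 0 (fully open) to 1 (shut). In form: [[tx, ty, tz, rx, ry, rz, gripper], ...]. A call has 1 to 8 rows; each row is the pose to reach, as a shift and turn from the pose commanded when the call began, along the tool's axes at that moment; what a row does not reach only later rows make up. A row lasts 1/10 s, in which the tool goes at most 50 mm and 8.59 degrees, less where a joint would pass 70% of its speed; a pose out of reach is approached as far as the arm can. A call with a gripper value outside its range is refused whole. The fingers move at their own pace and stop on an object; the grip force is fixed at half the most. Time passes only in rows, so rows that repeat a pose let the fingers close. It gives the time, the measured TCP pose, the force, the opening and the grip force at its end, in the units of the state.
- status.read_state(): the state, without advancing time (a new reading comes with each control period).
- viewer.camera(name): name is "scene" or "side" or "wrist"; returns (picture, depth): 480x640x3 uint8, red, green, blue; 480x640 float32, m along the optical axis (not along the pixel's ray), 0 where there is no reading.
- viewer.get_calibration(name): a dict with "K" (3x3 intrinsics, pixels), "extrinsics" (4x4, takes a point from world to camera coordinates). Camera axes: x right, y up, looking along -z (the intrinsics and any distortion apply to the point x, -y, -z); pixel columns grow to the right and rows downward; lengths in m; the calibration is good to about 2 mm. A picture is of the moment at which its call begins: read the wrist's pose just before it. get_calibration takes no time and is no camera call; for the wrist camera it gives the pose at the moment of the call.
- r.hand_in(): hands the job in; it is judged then, once.
The state is a dict: "t": time; "qpos": joint angles; "qd": joint speeds; "joint_torque": joint torques, N m; "position": TCP position; "tcp_rot": TCP orientation; "force": force on the tool from outside, world axes, zero at the start; "moment": the same for the moment, N m; "width": finger opening in m; "finger_force": force on a finger pad.
Only numpy, scipy, OpenCV 4.12 (cv2) and the standard library are available. Lean on these libraries where they do the work, as an engineer would, in place of code of your own. Each camera call takes 0.05 s, during which the arm holds its last target. There are 200 camera calls.

## Working session

There is one attempt and no reset: what is moved stays moved. The work goes in short steps, Python scripts to look and compute and a shell command to move; the robot and the scene stay as the last step left them, time stands still between calls to the robot, and variables do not carry over. Pictures are saved under pics/ and viewed, at most 10 in all, crops included, and the job is handed in when it is done.

```bash
mkdir -p pics
cat > h.py <<'E'
import numpy as np, cv2
from rig import status, viewer, r
def shot(name):
    c=viewer.get_calibration(name); p,d=viewer.camera(name); return p,d,c
def world(d,c,m=None):
    K=np.array(c["K"]);T=np.linalg.inv(np.array(c["extrinsics"]))
    v,u=np.mgrid[0:480,0:640]
    x=(u-K[0,2])/K[0,0]*d; y=(v-K[1,2])/K[1,1]*d
    P=np.stack([x,-y,-d,np.ones_like(d)],-1)
    return (P@T.T)[...,:3]
E
python3 - <<'E'
from h import *
s=status.read_state();print(s['t'],s['position'],np.round(s['tcp_rot'],3).tolist(),r.grip_point_offset,s['width'])
for n in ['scene','wrist']:
    p,d,c=shot(n);np.savez(f'/tmp/{n}.npz',p=p,d=d,W=world(d,c));cv2.imwrite(f'pics/{n}0.png',p[...,::-1]);print({k:np.round(v,3).tolist() for k,v in c.items()})
E
```

```text
0.0 [0.23499489 0.55169684 0.23052813] [[-0.92, 0.392, -0.001], [0.392, 0.92, -0.001], [0.0, -0.001, -1.0]] 0.0187 0.08552499883278256
{'K': [[536.961, 0.0, 315.313], [0.0, 536.961, 238.674], [0.0, 0.0, 1.0]], 'extrinsics': [[0.557, -0.83, -0.004, -0.237], [0.603, 0.401, 0.689, -0.404], [-0.571, -0.386, 0.724, -0.697], [0.0, 0.0, 0.0, 1.0]]}
{'K': [[414.24, 0.0, 323.049], [0.0, 414.24, 240.233], [0.0, 0.0, 1.0]], 'extrinsics': [[0.392, 0.92, -0.001, -0.599], [-0.874, 0.373, -0.311, 0.04], [-0.285, 0.123, 0.951, -0.38], [0.0, 0.0, 0.0, 1.0]]}
```

View pics/scene0.png

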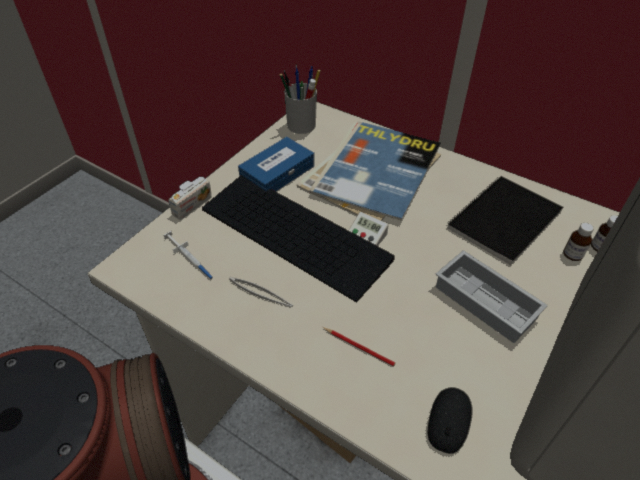

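View pics/wrist0.png

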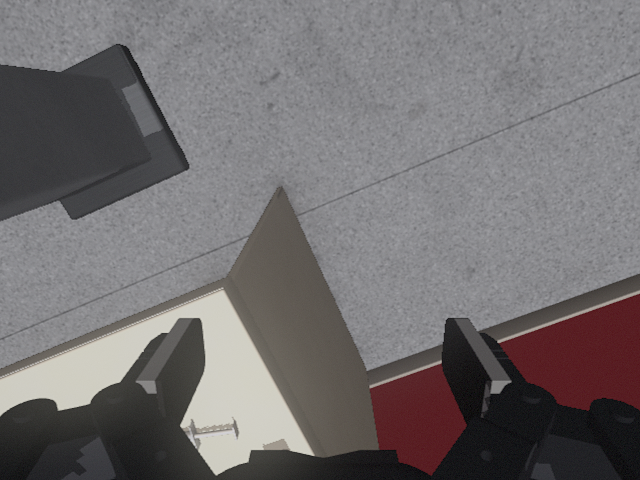

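The scene view shows the forceps at about (261,292), between the syringe (188,256) and the pencil (360,346). The tray is at (489,293). The wrist view shows mostly floor.

Run:
```python
from h import *
z=np.load('/tmp/scene.npz');W=z['W'];p=z['p'].astype(int);H=W[...,2]
def rep(n,box,lo,hi):
    u0,v0,u1,v1=box;m=np.zeros(H.shape,bool);m[v0:v1,u0:u1]=1
    m&=(H>lo)&(H<hi)
    nl,lab,st,_=cv2.connectedComponentsWithStats(m.astype(np.uint8));k=1+np.argmax(st[1:,4]);m=lab==k
    P=W[m];rect=cv2.minAreaRect((P[:,:2]*1000).astype(np.float32));print(n,m.sum(),'z',np.percentile(P[:,2],[5,50,95]).round(4),rect,'pts mean',P.mean(0).round(4))
    b=cv2.boxPoints(rect);print(b.round(0).tolist())
print('desk',np.median(H[300:320,200:230]),np.median(H[320:335,400:420]))
rep('forceps',(222,268,302,314),.004,.02)
rep('tray rim',(425,245,550,345),.034,.05)
rep('syringe',(155,225,218,283),.004,.03)
rep('pencil',(318,322,400,370),.003,.02)
c=viewer.get_calibration('scene')
# forceps tips from colour at z=.0045
```

```text
desk 0.0013310406608074143 0.0006824677427988979
forceps 283 z [0.0043 0.0073 0.011 ] ((423.13262939453125, 120.13943481445312), (22.457704544067383, 133.1585235595703), 5.938903331756592) pts mean [0.4233 0.1236 0.0075]
[[405.0, 185.0], [419.0, 53.0], [441.0, 55.0], [427.0, 188.0]]
tray rim 1230 z [0.0356 0.0402 0.0424] ((632.2357788085938, -229.3129425048828), (176.84423828125, 88.43663787841797), 76.71365356445312) pts mean [ 0.6312 -0.2338  0.0399]
[[569.0, -305.0], [655.0, -326.0], [696.0, -153.0], [610.0, -133.0]]
syringe 370 z [0.0052 0.0106 0.0147] ((414.1918640136719, 293.92376708984375), (157.57518005371094, 35.60000228881836), 67.58763122558594) pts mean [0.4162 0.2938 0.0104]
[[368.0, 228.0], [401.0, 214.0], [461.0, 360.0], [428.0, 374.0]]
pencil 333 z [0.004  0.0067 0.0092] ((426.3980407714844, -85.1145248413086), (13.405091285705566, 138.22494506835938), 1.7179265022277832) pts mean [ 0.4244 -0.0916  0.0067]
[[418.0, -16.0], [422.0, -154.0], [435.0, -154.0], [431.0, -16.0]]
```

```bash
cat >> h.py <<'E'
from scipy.spatial.transform import Rotation as Ro
def togo(pos,yaw):
    """tool-axis shift mm and turn deg to TCP pos, pointing down, tool y at world yaw"""
    s=status.read_state();R=np.array(s['tcp_rot']);a=np.radians(yaw)
    y=np.array([np.cos(a),np.sin(a),0]);z=np.array([0,0,-1.]);T=np.c_[np.cross(y,z),y,z]
    print('t',round(s['t'],2),'pos',np.round(s['position'],4),'q',np.round(s['qpos'],1),'F',np.round(s['force'],1),'w',round(s['width'],4),s['finger_force'])
    print('rows:',np.round(R.T@(np.array(pos)-s['position'])*1000,1),np.round(Ro.from_matrix(R.T@T).as_rotvec(degrees=True),2))
E
python3 -m pendant '[[-342,-324,80,0,0,61,0],[-342,-324,80,0,0,61,0],[-342,-324,80,0,0,61,0],[-342,-324,80,0,0,61,0],[-342,-324,80,0,0,61,0],[-342,-324,80,0,0,61,0],[-342,-324,80,0,0,61,0],[-342,-324,80,0,0,61,0]]'
python3 -c "
from h import *
togo([.423,.120,.15],5.9)"
```

```text
t: 0.9
position: [0.3925, 0.1884, 0.1639]
tcp_rot: [[-0.098, 0.995, 0.0], [0.995, 0.098, 0.0], [0.0, 0.0, -1.0]]
force: [1.0, 1.6, 0.0]
width: 0.0856
finger_force: 0.0
t 0.9 pos [0.3925 0.1884 0.1639] q [  8.3 -24.  -28.5  85.4   0.   92.7] F [1.  1.6 0. ] w 0.0856 0.0
rows: [-71.1  23.6  13.9] [ 0.02 -0.01 -0.27]
```

```bash
python3 -m pendant '[[-35,12,7,0,0,0,0],[-71,24,14,0,0,0,0],[-71,24,14,0,0,0,0],[-71,24,14,0,0,0,0]]'
python3 - <<'E'
from h import *
togo([.423,.120,.0],5.9)
p,d,c=shot('wrist');W=world(d,c);np.savez('/tmp/w1.npz',p=p,d=d,W=W);cv2.imwrite('pics/w1.png',p[...,::-1])
E
```

```text
t: 1.3
position: [0.4232, 0.1216, 0.15]
tcp_rot: [[-0.101, 0.995, -0.001], [0.995, 0.101, 0.0], [0.0, -0.001, -1.0]]
force: [-0.3, 0.1, -0.1]
width: 0.0852
finger_force: 0.0
t 1.3 pos [0.4232 0.1216 0.15  ] q [ -1.1 -22.8 -29.1  83.8   0.   83.1] F [-0.3  0.1 -0.1] w 0.0852 0.0
rows: [ -1.7  -0.2 150. ] [-0.06 -0.03 -0.1 ]
```

View pics/w1.png

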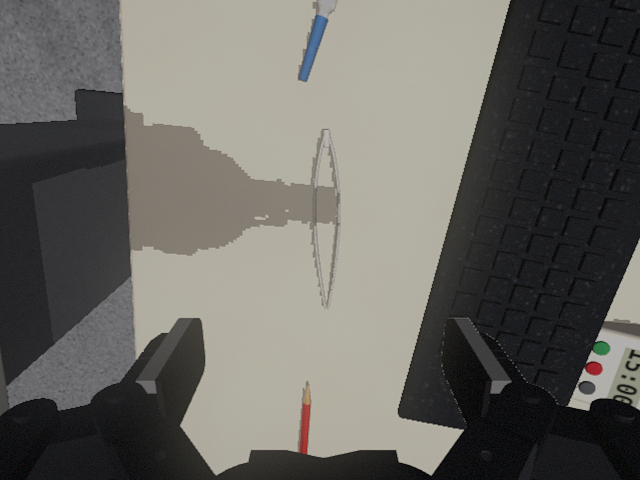

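The wrist view shows the forceps lying upright in the image, from tip (325,130) to tip (326,307), with the middle about (327,218) and 314–340 wide. I'll turn those into positions.

Run:
```python
from h import *
z=np.load('/tmp/w1.npz');p=z['p'];W=z['W'];c=viewer.get_calibration('wrist')
K=np.array(c["K"]);T=np.linalg.inv(np.array(c["extrinsics"]))
def ray(u,v,h):
    D=T[:3,:3]@np.array([(u-K[0,2])/K[0,0],-(v-K[1,2])/K[1,1],-1]);return T[:3,3]+D*(h-T[2,3])/D[2]
for q in [(325,130),(326,307),(314,205),(340,205),(315,220),(340,220)]: print(q,ray(*q,.0045).round(4))
m=np.zeros((480,640),bool);m[120:315,300:355]=1;m&=(W[...,2]>.0045)&(W[...,2]<.02)
P=W[m];print(m.sum(),cv2.minAreaRect((P[:,:2]*1000).astype(np.float32)),np.percentile(P[:,2],[5,50,95]))
print('desk',np.median(W[300:320,220:280,2]), 'cam',T[:3,3])
```

```text
(325, 130) [0.4178 0.1849 0.0045]
(326, 307) [0.4323 0.0534 0.0045]
(314, 205) [0.4154 0.1327 0.0045]
(340, 205) [0.4338 0.1346 0.0045]
(315, 220) [0.4172 0.1218 0.0045]
(340, 220) [0.4351 0.1236 0.0045]
1134 ((425.8484802246094, 118.58281707763672), (19.30715560913086, 133.93075561523438), 6.513840198516846) [0.0049323  0.00751688 0.00917607]
desk -0.0001863131215566749 cam [0.4149824  0.20064642 0.292695  ]
```

```bash
python3 -m pendant '[[-3,2,40,0,0,-0.5,0.5],[-3,2,80,0,0,-0.5,0.5],[-3,2,110,0,0,-0.5,0.5],[-3,2,130,0,0,-0.5,0.5],[-3,2,140,0,0,-0.5,0.5],[-3,2,148,0,0,-0.5,0.5],[-3,2,148,0,0,-0.5,0.5]]'
python3 -c "
from h import *
togo([.4255,.119,.002],6.3)"
```

```text
t: 2.05
position: [0.4255, 0.1199, 0.0022]
tcp_rot: [[-0.113, 0.994, -0.0], [0.994, 0.113, 0.0], [0.0, -0.0, -1.0]]
force: [-0.1, 0.8, -0.0]
width: 0.0427
finger_force: 0.0
t 2.05 pos [0.4255 0.1199 0.0022] q [ -1.3 -17.5 -40.6  67.    0.   82.2] F [-0.1  0.8 -0. ] w 0.0427 0.0
rows: [-0.9 -0.2  0.2] [-0.01 -0.01  0.18]
```

```bash
python3 -m pendant '[[0,0,0,0,0,0,0.7],[0,0,0,0,0,0,0.85],[0,0,0,0,0,0,1],[0,0,0,0,0,0,1],[0,0,0,0,0,0,1],[0,0,0,0,0,0,1],[0,0,0,0,0,0,1]]'
python3 -m pendant '[[0,0,-5,0,0,0,1],[0,0,-20,0,0,0,1],[0,0,-50,0,0,0,1],[0,0,-90,0,0,0,1],[0,0,-130,0,0,0,1],[0,0,-150,0,0,0,1],[0,0,-150,0,0,0,1]]'
python3 - <<'E'
from h import *
togo([.632,-.229,.15],76.7)
p,d,c=shot('wrist');cv2.imwrite('pics/w2.png',p[...,::-1])
E
```

```text
t: 2.75
position: [0.4268, 0.1194, 0.0037]
tcp_rot: [[-0.112, 0.994, 0.002], [0.994, 0.112, 0.0], [0.0, 0.002, -1.0]]
force: [-0.8, 0.9, 7.0]
width: 0.0163
finger_force: 58.9
t: 3.45
position: [0.4277, 0.1193, 0.1561]
tcp_rot: [[-0.112, 0.994, 0.006], [0.994, 0.112, -0.0], [-0.001, 0.006, -1.0]]
force: [0.6, -0.0, -0.0]
width: 0.0165
finger_force: 58.7
t 3.45 pos [0.4277 0.1193 0.1561] q [ -1.4 -22.7 -28.4  84.    0.   82.2] F [ 0.6 -0.  -0. ] w 0.0165 58.66320327913854
rows: [-368.9  164.1    7.4] [  0.26   0.24 -70.28]
```

View pics/w2.png

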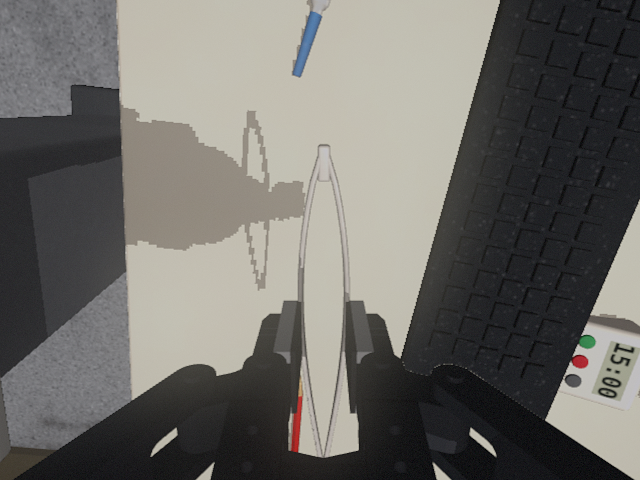

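The forceps are held and level, tips at (324,147) and (324,457), pads at the middle. Carrying them to the tray.

```bash
python3 -m pendant '[[-20,9,0,0,0,-4,1],[-60,27,0,0,0,-11,1],[-105,47,0,0,0,-19,1],[-150,67,0,0,0,-27,1],[-195,87,0,0,0,-35,1],[-240,107,0,0,0,-43,1],[-275,122,0,0,0,-51,1],[-300,134,0,0,0,-57,1]]'
python3 - <<'E'
from h import *
togo([.632,-.229,.15],76.7)
W=np.load('/tmp/scene.npz')['W'];P=W.reshape(-1,3)
m=(P[:,2]>.05)&(np.hypot(P[:,0]-.632,P[:,1]+.229)<.2)&(P[:,2]<.5)
Q=P[m]
if len(Q):
    d=np.hypot(Q[:,0]-.632,Q[:,1]+.229);print(len(Q),Q.min(0),Q.max(0),d.min(),Q[d.argmin()])
E
```

```text
t: 4.3
position: [0.5923, -0.166, 0.15]
tcp_rot: [[-0.896, 0.444, -0.002], [0.444, 0.896, 0.001], [0.002, -0.0, -1.0]]
force: [-0.2, 0.0, -1.0]
width: 0.0166
finger_force: 58.7
t 4.3 pos [ 0.5923 -0.166   0.15  ] q [-27.8   8.8   0.2  81.5  -0.   -1.5] F [-0.2  0.  -1. ] w 0.0166 58.67103081938694
rows: [-63.5 -38.8  -0.1] [ 1.000e-02 -1.400e-01 -1.306e+01]
2973 [ 0.47801938 -0.35787191  0.05094558] [ 0.74452042 -0.35584968  0.40238695] 0.12703658237137222 [ 0.63415915 -0.35601823  0.0737251 ]
```

```bash
python3 -m pendant '[[-30,-19,0,0,0,-6,1],[-55,-34,0,0,0,-12,1],[-63,-39,0,0,0,-13,1],[-63,-39,0,0,0,-13,1],[-63,-39,0,0,0,-13,1]]'
python3 - <<'E'
from h import *
togo([.632,-.229,.15],76.7)
p,d,c=shot('wrist');W=world(d,c);np.savez('/tmp/w3.npz',p=p,d=d,W=W);cv2.imwrite('pics/w3.png',p[...,::-1])
E
```

```text
t: 4.8
position: [0.6306, -0.2258, 0.1514]
tcp_rot: [[-0.972, 0.236, -0.001], [0.236, 0.972, 0.001], [0.002, 0.001, -1.0]]
force: [0.2, 0.8, 0.8]
width: 0.0164
finger_force: 58.7
t 4.8 pos [ 0.6306 -0.2258  0.1514] q [-30.9  18.3  11.3  83.    0.  -17.2] F [0.2 0.8 0.8] w 0.0164 58.67740011497517
rows: [-2.1 -2.8  1.4] [ 0.05 -0.1  -0.36]
```

View pics/w3.png

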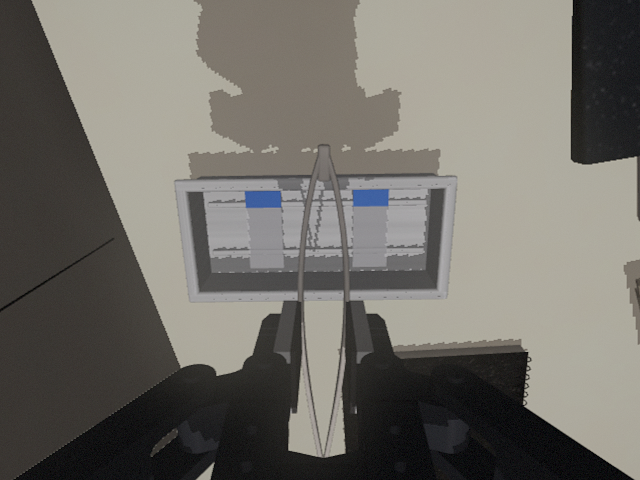

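The whole tray rim is in view, with corners at (177,181), (456,177), (448,297) and (190,300). The forceps tips are at (323,146) and (324,457).

Run:
```python
from h import *
z=np.load('/tmp/w3.npz');W=z['W'];c=viewer.get_calibration('wrist');s=status.read_state();t=s['position']
K=np.array(c["K"]);T=np.linalg.inv(np.array(c["extrinsics"]));R=np.array(s['tcp_rot'])
def ray(u,v,h):
    D=T[:3,:3]@np.array([(u-K[0,2])/K[0,0],-(v-K[1,2])/K[1,1],-1]);return T[:3,3]+D*(h-T[2,3])/D[2]
C=[ray(*q,.04) for q in [(177,181),(456,177),(448,297),(190,300)]];print('corners',np.round(C,4)[:,:2].tolist(),'mid',np.mean(C,0).round(4))
m=np.zeros((480,640),bool);m[150:310,165:470]=1;m&=(W[...,2]>.034)&(W[...,2]<.047)
n,lab,st,_=cv2.connectedComponentsWithStats(m.astype(np.uint8));m=lab==1+np.argmax(st[1:,4])
P=W[m];rc=cv2.minAreaRect((P[:,:2]*1000).astype(np.float32));print(m.sum(),rc,np.median(P[:,2]))
m=np.zeros((480,640),bool);m[140:475,285:360]=1;m&=(W[...,2]>.12)&(W[...,2]<.17);m[295:420,:302]=0;m[295:420,346:]=0
P=W[m];print('forceps z',m.sum(),np.percentile(P[:,2],[5,50,95]),'far/near z',np.median(W[150:180,320:327,2]),W[445:457,320:328,2].max())
for h in (.15,.155,.16):
    a,b=ray(323,146,h),ray(324,457,h);print(h,np.linalg.norm(a-b),((a+b)/2).round(4),'mid in tool',(R.T@((a+b)/2-t)*1000).round(1),'axis',np.degrees(np.arctan2(*(a-b)[1::-1])))
togo([.632,-.229,.15],76.7)
```

```text
corners [[0.5753, -0.3057], [0.6135, -0.138], [0.6932, -0.1546], [0.6541, -0.3248]] mid [ 0.634  -0.2308  0.04  ]
4279 ((624.02978515625, -276.2135009765625), (84.48497772216797, 84.19916534423828), 77.04596710205078) 0.03962852287749824
forceps z 3748 [0.15171445 0.15495726 0.15647752] far/near z 0.15551031744023633 0.29399687738443364
0.15 0.1346022268304135 [ 0.6317 -0.2266  0.15  ] mid in tool [-1.1 -0.8  1.9] axis 166.53831311960352
0.155 0.12994128154829301 [ 0.629  -0.2259  0.155 ] mid in tool [ 1.7 -0.8 -3.1] axis 166.53831311960352
0.16 0.1252803362661724 [ 0.6262 -0.2253  0.16  ] mid in tool [ 4.5 -0.8 -8.1] axis 166.53831311960352
t 4.85 pos [ 0.6308 -0.2255  0.1519] q [-30.8  18.3  11.2  83.    0.  -17.2] F [ 0.8  0.  -0.5] w 0.0167 58.676343322549656
rows: [-2.  -3.1  1.9] [ 0.04 -0.06 -0.32]
```

```bash
python3 -m pendant '[[-3,-3,25,0,0,-0.5,1],[-3,-3,50,0,0,-0.5,1],[-3,-3,70,0,0,-0.5,1],[-3,-3,85,0,0,-0.5,1],[-3,-3,95,0,0,-0.5,1],[-3,-3,98,0,0,-0.5,1],[-3,-3,98,0,0,-0.5,1]]'
python3 - <<'E'
from h import *
for i in range(2): togo([.6327,-.2291,.0445],76.85); p,d,c=shot('wrist')
W=world(d,c);cv2.imwrite('pics/w4.png',p[...,::-1])
ps=shot('scene')[0];cv2.imwrite('pics/s4.png',cv2.resize(ps[230:350,400:570,::-1],None,fx=4,fy=4))
E
```

```text
t: 5.55
position: [0.6336, -0.2303, 0.0546]
tcp_rot: [[-0.974, 0.226, 0.0], [0.226, 0.974, 0.0], [-0.0, 0.0, -1.0]]
force: [-0.1, -0.5, 0.8]
width: 0.0163
finger_force: 58.7
t 5.55 pos [ 0.6336 -0.2303  0.0546] q [-31.1  21.1   4.4  73.3   0.  -18. ] F [-0.1 -0.5  0.8] w 0.0163 58.68473468635784
rows: [ 1.2  0.9 10.1] [0.   0.01 0.07]
t 5.6 pos [ 0.634  -0.2306  0.0552] q [-31.1  21.    4.4  73.3   0.  -18. ] F [-0.6 -0.6  0.2] w 0.0163 58.68427871584572
rows: [ 1.6  1.1 10.7] [-0.02  0.06  0.07]
```

View pics/w4.png

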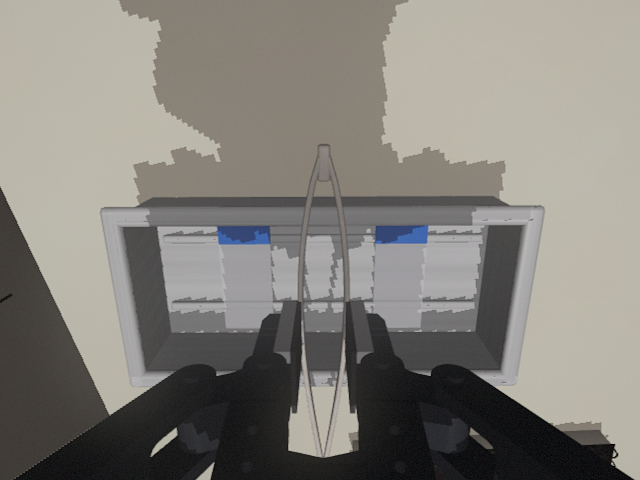

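The forceps sit over the tray, tips at (324,146) and (324,457). The rim's outer corners are about (101,209), (543,206), (515,384) and (131,386).

Run:
```python
from h import *
c=viewer.get_calibration('wrist')
K=np.array(c["K"]);T=np.linalg.inv(np.array(c["extrinsics"]))
def ray(u,v,h):
    D=T[:3,:3]@np.array([(u-K[0,2])/K[0,0],-(v-K[1,2])/K[1,1],-1]);return T[:3,3]+D*(h-T[2,3])/D[2]
s=status.read_state();t=s['position'];R=np.array(s['tcp_rot'])
C=np.array([ray(*q,.04) for q in [(101,209),(543,206),(515,384),(131,386)]])
L=(C[1]-C[0]+C[2]-C[3])/2;S=(C[0]-C[3]+C[1]-C[2])/2
print('tray mid',C.mean(0).round(4),np.linalg.norm(L),np.linalg.norm(S),'yaw',np.degrees(np.arctan2(L[1],L[0])))
for h in (t[2]-.003,t[2]):
    a,b=ray(324,146,h),ray(324,457,h);m=(a+b)/2;print(np.linalg.norm(a-b),m.round(4),'axis',np.degrees(np.arctan2(*(a-b)[1::-1])),'tray-forceps in tool mm',(R.T@(C.mean(0)-m)*1000).round(1))
togo([.6327,-.2291,.0445],76.85)
```

```text
tray mid [ 0.6338 -0.232   0.04  ] 0.1734254320065103 0.08254443616233939 yaw 77.26854524571722
0.13589421449485564 [ 0.6359 -0.2318  0.0525] axis 166.93078073151554 tray-forceps in tool mm [ 2.  -0.7 12.5]
0.1330890002222443 [ 0.6342 -0.2314  0.0555] axis 166.9307807315155 tray-forceps in tool mm [ 0.3 -0.7 15.5]
t 5.7 pos [ 0.6342 -0.2308  0.0555] q [-31.1  21.    4.5  73.3   0.  -18. ] F [ 0.1 -0.8  0.9] w 0.0162 58.68317504740844
rows: [ 1.8  1.3 11. ] [-0.02  0.09  0.06]
```

```bash
python3 -m pendant '[[1,-1,3,0,0,-0.2,1],[1,-1,5,0,0,-0.2,1],[1,-1,7,0,0,-0.2,1],[1,-1,8,0,0,-0.2,1],[1,-1,8,0,0,-0.2,1]]'
python3 -m pendant '[[0,0,0.5,0,0,0,1],[0,0,1,0,0,0,1],[0,0,1,0,0,0,1]]'
```

```text
t: 6.2
position: [0.6322, -0.2311, 0.046]
tcp_rot: [[-0.975, 0.223, -0.0], [0.223, 0.975, 0.0], [0.0, 0.0, -1.0]]
force: [0.1, -0.6, 0.1]
width: 0.0162
finger_force: 58.7
t: 6.5
position: [0.6324, -0.2312, 0.0453]
tcp_rot: [[-0.975, 0.223, 0.0], [0.223, 0.975, 0.0], [-0.0, 0.0, -1.0]]
force: [0.7, -0.3, 0.2]
width: 0.0163
finger_force: 58.7
```

```bash
python3 -m pendant '[[0,0,0.5,0,0,0,1],[0,0,1,0,0,0,1],[0,0,1,0,0,0,1]]'
python3 -m pendant '[[0,0,0.5,0,0,0,1],[0,0,1,0,0,0,1],[0,0,1,0,0,0,1]]'
```

```text
t: 6.8
position: [0.6323, -0.2312, 0.0442]
tcp_rot: [[-0.975, 0.223, -0.0], [0.223, 0.975, 0.0], [0.0, 0.0, -1.0]]
force: [-1.5, -0.2, -0.4]
width: 0.0164
finger_force: 58.7
t: 7.1
position: [0.6324, -0.2312, 0.0434]
tcp_rot: [[-0.975, 0.223, 0.0], [0.223, 0.975, 0.0], [-0.0, 0.0, -1.0]]
force: [0.5, -0.1, -0.1]
width: 0.0163
finger_force: 58.8
```

```bash
python3 -m pendant '[[0,0,0.5,0,0,0,1],[0,0,0.8,0,0,0,1],[0,0,0.8,0,0,0,1]]'
python3 -m pendant '[[0,0,0.5,0,0,0,1],[0,0,0.8,0,0,0,1],[0,0,0.8,0,0,0,1]]' | grep -A0 -E 'force|pos'
```

```text
t: 7.4
position: [0.6325, -0.2313, 0.043]
tcp_rot: [[-0.975, 0.223, 0.0], [0.223, 0.975, -0.0], [-0.0, -0.0, -1.0]]
force: [-1.6, 0.3, 4.9]
width: 0.0164
finger_force: 59.4
position: [0.6326, -0.2313, 0.0429]
--
force: [-3.7, 1.2, 9.8]
--
finger_force: 60.1
```

```bash
python3 -m pendant '[[0,0,-0.7,0,0,0,1],[0,0,-0.7,0,0,0,1],[0,0,-0.7,0,0,0,0.75],[0,0,-0.7,0,0,0,0.7],[0,0,-0.7,0,0,0,0.6],[0,0,-0.7,0,0,0,0.5],[0,0,-0.7,0,0,0,0.5],[0,0,-0.7,0,0,0,0.5]]'
python3 - <<'E'
from h import *
p,d,c=shot('wrist');cv2.imwrite('pics/w5.png',p[...,::-1])
E
```

```text
t: 8.5
position: [0.6324, -0.2312, 0.0424]
tcp_rot: [[-0.975, 0.223, -0.0], [0.223, 0.975, 0.0], [0.0, 0.0, -1.0]]
force: [-0.7, -0.3, -0.3]
width: 0.0425
finger_force: 0.0
```

View pics/w5.png

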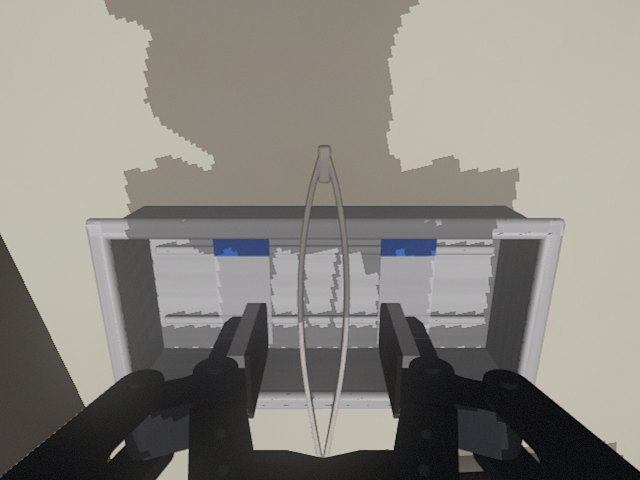

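The fingers are clear and the forceps rest across the rims, tips at (324,147) and (324,457). Rising, then checking from above.

```bash
python3 -m pendant '[[0,0,-5,0,0,0,0.5],[0,0,-20,0,0,0,0.5],[0,0,-50,0,0,0,0.5],[0,0,-90,0,0,0,0.5],[0,0,-120,0,0,0,0.5],[0,0,-140,0,0,0,0.5],[0,0,-140,0,0,0,0.5],[0,0,-140,0,0,0,0.5]]' | head -2
python3 - <<'E'
from h import *
togo([.632,-.231,.18],77)
p,d,c=shot('wrist');np.savez('/tmp/w6.npz',p=p,W=world(d,c));cv2.imwrite('pics/w6.png',p[...,::-1])
E
```

```text
t: 9.35
position: [0.6327, -0.2314, 0.1834]
t 9.35 pos [ 0.6327 -0.2314  0.1834] q [-31.2  18.7  15.   86.2   0.  -18.3] F [ 0.2  0.4 -0.7] w 0.0427 0.0
rows: [0.8 0.2 3.4] [-0.02  0.08  0.12]
```

View pics/w6.png

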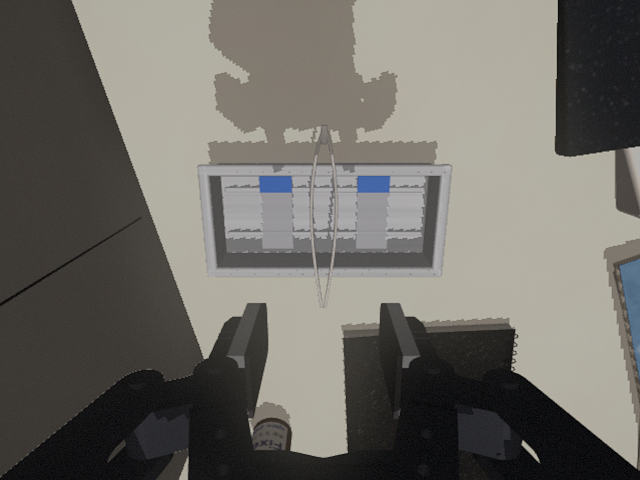

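The forceps bridge the tray, tips at (324,126) and (323,306). The rim corners are (198,166), (451,166), (442,275) and (208,276).

Run:
```python
from h import *
c=viewer.get_calibration('wrist')
K=np.array(c["K"]);T=np.linalg.inv(np.array(c["extrinsics"]))
def ray(u,v,h):
    D=T[:3,:3]@np.array([(u-K[0,2])/K[0,0],-(v-K[1,2])/K[1,1],-1]);return T[:3,3]+D*(h-T[2,3])/D[2]
R=np.array(status.read_state()['tcp_rot'])
C=np.array([ray(*q,.04) for q in [(198,166),(451,166),(442,275),(208,276)]])
L=(C[1]-C[0]+C[2]-C[3])/2;S=(C[0]-C[3]+C[1]-C[2])/2;a,b=ray(324,126,.0455),ray(323,306,.0455);m=(a+b)/2
print(C.mean(0),np.linalg.norm(L),np.linalg.norm(S),'yaw',np.degrees(np.arctan2(L[1],L[0])),'forceps',m,np.linalg.norm(a-b),np.degrees(np.arctan2(*(a-b)[1::-1])),(R.T@(C.mean(0)-m)*1000).round(1))
W=np.load('/tmp/w6.npz')['W']
for n,(v0,v1,u0,u1) in dict(far=(122,162,312,336),near=(280,308,314,332)).items():
    q=W[v0:v1,u0:u1,2];print(n,np.percentile(q[q>.03],[10,50,90]))
```

```text
[ 0.63283002 -0.23089991  0.04      ] 0.17332430519928982 0.08089163861360076 yaw 77.21700040110441 forceps [ 0.63054038 -0.23133012  0.0455    ] 0.1298403305275822 166.80461721581557 [-2.1  0.9  5.5]
far [0.0463418  0.04760715 0.0485562 ]
near [0.04264109 0.04401525 0.04525119]
```

```bash
python3 -c "
from rig import r
print(r.hand_in())"
```

```text
the job is handed in; nothing more can be done
None
```

The forceps are lying across the middle of the tray, measured about 2 mm off centre and within 0.5° of square, with both ends overhanging about equally; I set them down gently (about 10 N at contact), the gripper never went near the syringe or pencil, and I handed the job in at about 9.4 s.

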